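# Pry the snap ring off the magnifier post

### The arm

A 6-joint arm with a two-finger parallel gripper is mounted at the origin on the work surface. World frame = base frame: x ahead of the robot, y to its left, z up, the work surface at z = 0. Lengths are in m, angles in rad, forces in N, time in s.
With the tool pointing down it reaches from about 0.35 to 0.775 m from the base axis. Payload 5.5 kg.
Tool frame: the origin (TCP) lies midway between the tips of the shut fingers; the grasp point (between the pads) lies 19 mm behind it; z points along the fingers, y is the line along which they close (so a half turn about z gives the same grasp; the last joint's range is limited). The gripper opens to 85 mm and grips with 20 to 120 N. Pads are 22 mm wide; open, the fingers measure 114 mm over their backs; the gripper's body (76 mm by 85 mm) begins 54 mm behind the grasp point. The pads swing forward as they close: fully open they stand 13 mm farther back than shut.
Start: joints at [-1.344, 0.313, 0.046, 1.304, 0, 1.431], TCP at [0.206, -0.537, 0.231] pointing down, gripper open.
Joint ranges: [-2.76, 2.76], [-0.86, 1.69], [-1.03, 1.26], [-2.2, 2.34], [-1.47, 1.5], [-3.14, 3.14]. Speed limits (rad/s): [2.57, 2.57, 3.14, 3.14, 3.14, 3.14].

### API

Orientations are given as a unit quaternion [w, x, y, z].
In Python, from workcell import env gives the robot as it stands. The module is installed in compiled form; this text tells all that it offers.
- The arm moves only by the tool servo_tool, never from a script. Its argument "increments" is a list of rows, each an object of numbers: "grip": the closure, from 0 (fully open) to 1 (shut); "x", "y", "z": the shift along the tool's x, y, z in mm; "roll": the turn about the tool's z in degrees. In form: [{"grip": .., "x": .., "y": .., "z": .., "roll": ..}, ...]. A call has 1 to 5 rows; each row shifts and turns the commanded pose from where the row before left it, along the tool's axes as they then stand; what a row does not reach is not made up. A row lasts 1/12 s, in which the tool goes at most 41.7 mm and 7.16 degrees, less where a joint would pass 70% of its speed; a pose out of reach is approached as far as the arm can. A call is refused whole if a number of a shift passes 41.7 or a number of a turn 7.16, either way. A call with a gripper value outside its range is refused whole. The fingers move at their own pace and stop on an object; "grip_force" is the grip in N (left out, the last holds). Time passes only in rows, so rows that do not move let the fingers close. It gives the time, the measured TCP pose, the force, the opening and the grip force at its end, in the units of the state.
- env.get_state(): the state, without advancing time (a new reading comes with each control period).
- env.read_camera(name): name is "scene" or "top" or "wrist"; returns the picture (480x640x3 uint8, red, green, blue); there is no depth.
- env.get_calibration(name): a dict with "vertical_fov" (degrees; the focal length in pixels is half the picture's height over the tangent of half this angle, whatever the lens; pixels are square), "cx", "cy" (the principal point, pixels), "k1" (the pictures are not rectified: a ray, as slopes to the right and down, at radius r is drawn at 1 + k1 r^2 times it, then the intrinsics apply), "rvec" (rotation vector, rad) and "tvec" (3), from world to camera coordinates, as OpenCV has them; the wrist camera has in their place "tool_from_camera" (4x4, takes a point from camera to tool coordinates, whose origin is the TCP and whose axes are the flange's). Camera axes: x right, y down, z forward; pixel columns grow to the right and rows downward; lengths in m; the calibration is good to about 2 mm. A picture is of the moment at which its call begins: read the wrist's pose just before it. get_calibration takes no time and is no camera call.
- env.hand_in(): hands the job in; it is judged then, once.
The state is a dict: "clock": time; "joint_pos": joint angles; "qvel": joint speeds; "tau": joint torques, N m; "tcp_pos": TCP position; "orientation": TCP orientation; "wrist_force": force on the tool from outside, world axes, zero at the start; "ft_torque": the same for the moment, N m; "finger_gap": finger opening in m; "grip_force": force on a finger pad.
Only numpy, scipy, OpenCV 4.12 (cv2) and the standard library are available. Lean on these libraries where they do the work, as an engineer would, in place of code of your own. Each camera call takes 0.05 s, during which the arm holds its last target. There are 200 camera calls.

### The job

Take the hooked pick from its bamboo rest, feel for the small window of the spring-steel ring on the magnifier's post, hook the pick's pin into it and pry the ring out of its groove, leaving it lying free on the stand's little tray. Touch the ring only with the pick, and press on the stand with no more than a few newtons. Then lay the pick back in its rest as it was; leave the other things on the desk alone.

Things in the scene. Friction and masses are not known exactly. Their poses are not given: they have to be found in the camera images.
- stand: Fixed chrome magnifier stand. Origin on the post axis at desk level; z up, +x from the post to the lens, -x to the tray's end. Round foot of radius 50, column of radius 12, a level tray plate around the post (top 62 mm above the desk), and a round lens (radius 42, top at 63) lying level, centred 112 mm from the post in +x.
- tray (a point): On the tray plate's top, on the stand's centre line 30 mm in -x of the post axis, 62 mm above the desk; axes as the stand's. The clear floor runs from 25 mm in -x to 48 mm in +x of this point and 23 mm to each side; lips 4 mm high edge its -x end and both long sides. Polished: press on the stand with under 6 N.
- post_top (a point): Centre of the top of the post's round head, radius 9, which spans 67.5 to 75.5 mm above the desk. Below it, down to the tray plate at 62, is the groove (radius 6) in which the ring is seated. The spring ring bends if the pick forces it with over 15 N.
- ring_window (a point): Centre of the ring's window, at the ring's top face; axes as the stand's at the start. Seated, it is 12.75 mm in -x of the post axis, 66.5 above the desk. The window is a hole open from above, 10 wide in y, between the post head's edge (3.75 in +x of this point) and the inner edge of the ring's back bar (3.75 in -x). The tray plate under it is 4.5 mm below this point.
- ring_back (a point): Top centre of the ring's back bar, 4.5 wide in x. Flat E-shaped spring-steel ring, 27 long, 26 wide, 4.5 thick, flat on the tray; its mouth opens to +x. It comes off by drawing this bar from inside straight in -x: it resists with 6 to 9 N over the first 5 mm, then snaps free; its arms are clear of the head after 16 mm, and it meets the tray's end lip after 34 mm.
- pick_grip (a point): Centre of the pick's grey handle, a flat-sided bar 110 long (x), 12 wide (y), 14 high (z); x points along the pick to its hook, z up as it lies. Mass of the pick about 75 g. Grip it across its width, firmly (about 100 N), midway between the two cheeks of the rest.
- rest: Fixed bamboo rest for the pick. Origin: underside centre; x along the pick as it lies (hook to +x). Foot 110 x 50 x 12 high; two cheeks 8 thick at x = -40 and +40, each with an open-topped notch 19 wide between prongs that reach 56 high. The handle lies on the notch floors, 41 above the desk, so its centre lies 48 above the origin.
- cup: Grey ceramic cup, 80 across, 85 high; a bystander, origin at its underside.
- eraser: Eraser 45 x 20 x 12 high, a bystander, origin at its underside.
- tape: Clear tape roll 52 across, 18 high, a bystander, origin at its underside.
- case: Grey spectacle case 160 x 60 x 40, a bystander, origin at its underside.
- driver: Screwdriver lying on the desk, a bystander.
- pick_front (a point): Centre of the handle's front end, 55 mm ahead of its centre. From here a thin shank (5.6) runs on to a 10 mm cube that clamps a straight round pin, 4 mm thick, pointing down: the hook. Shank and pin are adjustable and locked: the pin stands 69 to 89 mm ahead of the handle's centre, its flat lower end 29 to 43 mm below it, differing each time and not measured: find it by touch.
There are look-alikes about, which are no part of the job. What is shaped like the rest but purple is not meant.

How it is judged:
By the outcome, as a careful person would: the job done as asked, in the order asked, and still so for the second after the job is handed in, with the robot touching nothing.
It also fails if it takes over 58 s, if anything falls off the work surface, if the arm or the gripper's body presses on something with over 40 N, if the wrist force passes 120 N, or if a joint passes its speed limit or range.

## Working session

There is one attempt and no reset: what is moved stays moved. The work goes in short steps, Python scripts to look and compute and a tool call to move; the robot and the scene stay as the last step left them, time stands still between calls to the robot, and variables do not carry over. Pictures are saved under pics/ and viewed, at most 10 in all, crops included, and the job is handed in when it is done.

Besides the shell and the picture viewer there is one more tool, called after "Call:" in YAML: its name, and indented under it one key for each argument. servo_tool: Moves the arm, as the interface text tells. Its arguments: {"type":"object","properties":{"increments":{"type":"array"},"grip_force":{"type":"number"}},"required":["increments"]}

```bash
mkdir -p pics
cat > h.py <<'E'
import numpy as np, cv2
from scipy.spatial.transform import Rotation as R
from workcell import env
def snap(n,f):
    im=env.read_camera(n); cv2.imwrite('pics/'+f,im[:,:,::-1]); return im
def cam(n,st=None):
    c=env.get_calibration(n); f=240/np.tan(np.radians(c['vertical_fov'])/2)
    if 'rvec' in c:
        Rw=cv2.Rodrigues(np.array(c['rvec'],float))[0]; t=np.array(c['tvec'],float).ravel()
    else:
        st=st or env.get_state(); q=st['orientation']; T=np.eye(4); T[:3,:3]=R.from_quat([q[1],q[2],q[3],q[0]]).as_matrix(); T[:3,3]=st['tcp_pos']
        M=np.linalg.inv(T@np.array(c['tool_from_camera'])); Rw=M[:3,:3]; t=M[:3,3]
    return f,c['cx'],c['cy'],c['k1'],Rw,t
def at_z(C,u,v,z):
    f,cx,cy,k,Rw,t=C; d=np.array([(u-cx)/f,(v-cy)/f]); s=d.copy()
    for _ in range(30): s=d/(1+k*(s@s))
    r=Rw.T@np.array([*s,1]); o=-Rw.T@t
    return o+r*(z-o[2])/r[2]
def proj(C,p):
    f,cx,cy,k,Rw,t=C; q=Rw@np.array(p)+t; s=q[:2]/q[2]; s=s*(1+k*(s@s)); return np.array([cx+f*s[0],cy+f*s[1]])
E
python3 - <<'E'
from h import *
st=env.get_state(); print(st)
a=snap('scene','s0.png'); b=snap('top','t0.png')
for n in('scene','top','wrist'): print(n,env.get_calibration(n))
E
```

```text
{'clock': 0.0, 'joint_pos': array([-1.34360155e+00,  3.13972936e-01,  4.49744810e-02,  1.30361651e+00,
       -3.22478736e-05,  1.43119852e+00]), 'qvel': array([ 0.00172183,  0.00079397,  0.00014661, -0.00044988, -0.00011189,
       -0.00110452]), 'tau': array([ 7.65087748e-05, -4.80630362e+01,  2.98532188e+01,  1.95602572e-02,
       -3.87889554e-05,  6.23702178e-06]), 'tcp_pos': array([ 0.20607274, -0.53624558,  0.23042267]), 'orientation': array([-9.07742292e-04,  9.83229573e-01,  1.82369898e-01, -5.59225862e-05]), 'wrist_force': array([ 0.38403903, -1.11218759, -0.05843457]), 'ft_torque': array([ 0.02236365, -0.02645295,  0.03161422]), 'grip_force': 0.0, 'finger_gap': 0.08543083827285079}
scene {'vertical_fov': 45.86555893950023, 'cx': 322.94788281349054, 'cy': 236.90275614391564, 'k1': -0.14575554395522788, 'rvec': array([ 2.27417965,  1.29400043, -0.39140536]), 'tvec': array([-0.25069574, -0.35207614,  1.67236878])}
top {'vertical_fov': 48.37418306782649, 'cx': 317.9437840916849, 'cy': 245.6401619169165, 'k1': -0.019056239040533895, 'rvec': array([ 2.21223394, -2.15687199,  0.11099628]), 'tvec': array([-0.02837363,  0.49430049,  1.07144227])}
wrist {'vertical_fov': 58.62384002098652, 'cx': 322.1028224609018, 'cy': 246.92730012977893, 'k1': -0.06887606191265204, 'tool_from_camera': array([[-7.53764198e-04, -9.61888261e-01, -2.73441777e-01,
         6.82261984e-02],
       [ 9.99999690e-01, -6.62803767e-04, -4.25029427e-04,
         3.79703175e-04],
       [ 2.27592576e-04, -2.73442013e-01,  9.61888462e-01,
        -1.42414769e-01],
       [ 0.00000000e+00,  0.00000000e+00,  0.00000000e+00,
         1.00000000e+00]])}
```

View pics/t0.png

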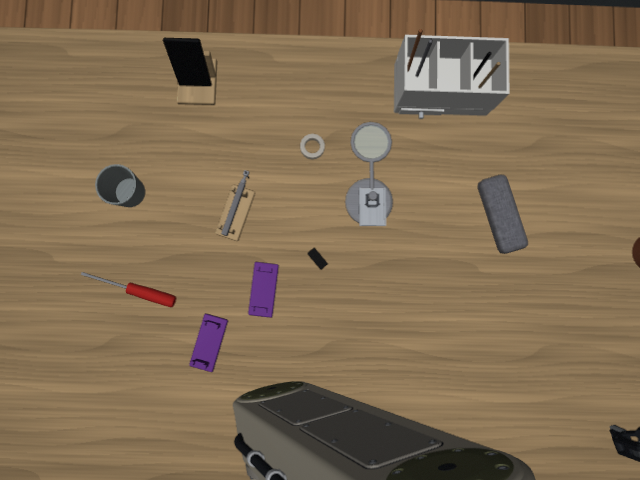

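View pics/s0.png

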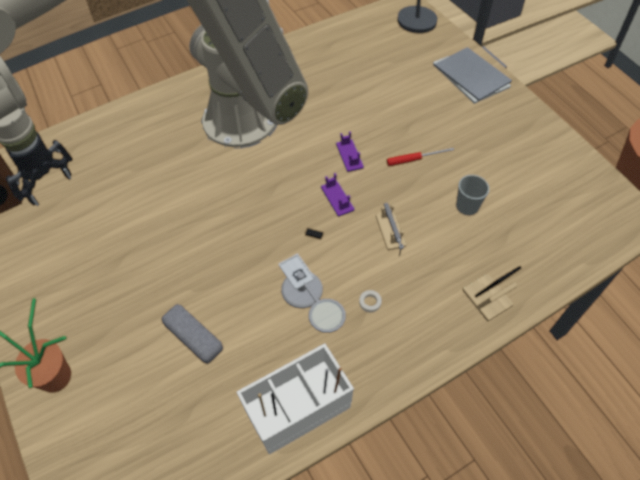

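Top view shows the pick in the bamboo rest at (236,207), with its hook at (246,174). The stand post is at (372,200), the lens at (371,142), and the tray end at (372,222). Look-alikes for the rest are the purple ones at (263,290) and (208,342), plus the phone holder at (195,75), which is bamboo but holds a black phone. I choose the bamboo rest holding the grey pick and will check it in a close crop.

Run:
```python
from h import *
im=cv2.imread('pics/t0.png')
a=cv2.resize(im[160:250,205:265],None,fx=6,fy=6,interpolation=cv2.INTER_CUBIC)
b=cv2.resize(im[115:235,335:405],None,fx=4.5,fy=4.5,interpolation=cv2.INTER_CUBIC)
print(a.shape,b.shape)
cv2.imwrite('pics/c0.png',np.hstack([a,b]))
C=cam('top')
for n,u,v,z in[('post',372,198,.0755),('lens',371.5,142,.063),('foot',369,201.5,.0),('hook',246,174,.04),('hfront',241,188,.055),('hback',226,232,.055),('tape',312,146,.018)]: print(n,at_z(C,u,v,z).round(4))
```

```text
(540, 360, 3) (540, 315, 3)
post [ 0.5868 -0.1188  0.0755]
lens [ 0.7027 -0.1175  0.063 ]
foot [ 0.5927 -0.1213  0.    ]
hook [0.6354 0.1341 0.04  ]
hfront [0.6035 0.1411 0.055 ]
hback [0.5143 0.1675 0.055 ]
tape [0.7034 0.0016 0.018 ]
```

View pics/c0.png

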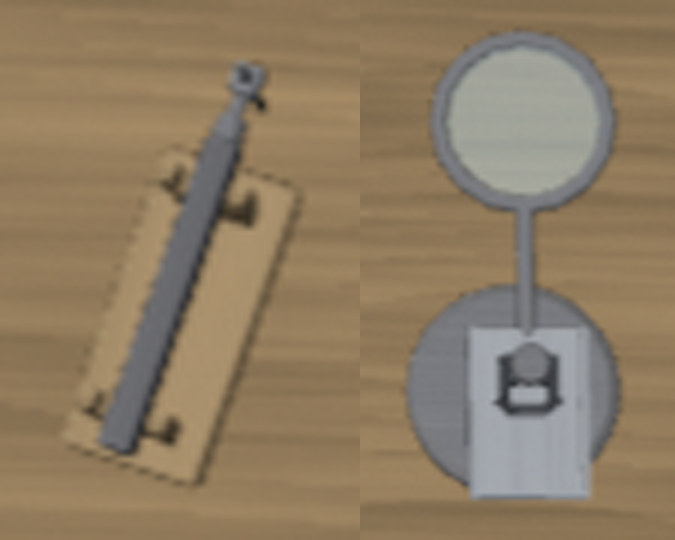

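The crop confirms it: a grey handle with a shank and hook lies in the two-cheeked bamboo rest. Back end is at top (224.7,233.8) and front at about (242.9,181.5). The post head is at (373.4,195.2), with the ring's window on the tray side. Next is a wrist view above the stand, on the way.

```bash
cat >> h.py <<'E'
def yaw(st):
    q=st['orientation']; m=R.from_quat([q[1],q[2],q[3],q[0]]).as_matrix(); return np.degrees(np.arctan2(m[1,0],m[0,0]))
def plan(target,ty,n,st=None,first=0):
    "n rows to world target TCP and tool-x yaw ty (deg, unwrapped); axes at each row's start"
    st=st or env.get_state(); p=np.array(st['tcp_pos']); y0=yaw(st); d=(np.array(target)-p)/n*1000; dy=(ty-y0)/n
    print('from',p.round(4),round(y0,2),'roll/row',round(-dy,2))
    for i in range(n):
        a=np.radians(y0+dy*i); c,s=np.cos(a),np.sin(a)
        print(i+1,dict(x=round(c*d[0]+s*d[1],1),y=round(s*d[0]-c*d[1],1),z=round(-d[2],1)))
E
python3 - <<'E'
from h import *
plan([0.565,-0.12,0.20],175,22)
E
```

```text
from [ 0.2061 -0.5363  0.2305] 21.01 roll/row -7.0
1 {'x': np.float64(22.0), 'y': np.float64(-11.8), 'z': np.float64(1.4)}
2 {'x': np.float64(23.3), 'y': np.float64(-9.0), 'z': np.float64(1.4)}
3 {'x': np.float64(24.2), 'y': np.float64(-6.1), 'z': np.float64(1.4)}
4 {'x': np.float64(24.8), 'y': np.float64(-3.1), 'z': np.float64(1.4)}
5 {'x': np.float64(25.0), 'y': np.float64(-0.1), 'z': np.float64(1.4)}
6 {'x': np.float64(24.8), 'y': np.float64(2.9), 'z': np.float64(1.4)}
7 {'x': np.float64(24.3), 'y': np.float64(5.9), 'z': np.float64(1.4)}
8 {'x': np.float64(23.4), 'y': np.float64(8.9), 'z': np.float64(1.4)}
9 {'x': np.float64(22.1), 'y': np.float64(11.6), 'z': np.float64(1.4)}
10 {'x': np.float64(20.5), 'y': np.float64(14.2), 'z': np.float64(1.4)}
11 {'x': np.float64(18.6), 'y': np.float64(16.6), 'z': np.float64(1.4)}
12 {'x': np.float64(16.5), 'y': np.float64(18.8), 'z': np.float64(1.4)}
13 {'x': np.float64(14.1), 'y': np.float64(20.7), 'z': np.float64(1.4)}
14 {'x': np.float64(11.4), 'y': np.float64(22.2), 'z': np.float64(1.4)}
15 {'x': np.float64(8.6), 'y': np.float64(23.4), 'z': np.float64(1.4)}
16 {'x': np.float64(5.7), 'y': np.float64(24.3), 'z': np.float64(1.4)}
17 {'x': np.float64(2.7), 'y': np.float64(24.8), 'z': np.float64(1.4)}
18 {'x': np.float64(-0.3), 'y': np.float64(25.0), 'z': np.float64(1.4)}
19 {'x': np.float64(-3.4), 'y': np.float64(24.8), 'z': np.float64(1.4)}
20 {'x': np.float64(-6.4), 'y': np.float64(24.2), 'z': np.float64(1.4)}
21 {'x': np.float64(-9.3), 'y': np.float64(23.2), 'z': np.float64(1.4)}
22 {'x': np.float64(-12.0), 'y': np.float64(21.9), 'z': np.float64(1.4)}
```

Call:
servo_tool:
  increments:
    - {"grip": 0, "x": 22, "y": -12, "z": 1, "roll": -7}
    - {"grip": 0, "x": 23, "y": -9, "z": 1, "roll": -7}
    - {"grip": 0, "x": 24, "y": -6, "z": 1, "roll": -7}
    - {"grip": 0, "x": 25, "y": -3, "z": 1, "roll": -7}
    - {"grip": 0, "x": 25, "y": 0, "z": 1, "roll": -7}

```text
clock: 0.52
tcp_pos: [0.2881, -0.4412, 0.2257]
orientation: [-0.001, 0.882, 0.472, 0.0]
wrist_force: [0.1, 0.5, 0.1]
finger_gap: 0.0852
grip_force: 0.0
```

Call:
servo_tool:
  increments:
    - {"grip": 0, "x": 25, "y": 3, "z": 1, "roll": -7}
    - {"grip": 0, "x": 24, "y": 6, "z": 1, "roll": -7}
    - {"grip": 0, "x": 23, "y": 9, "z": 1, "roll": -7}
    - {"grip": 0, "x": 22, "y": 12, "z": 1, "roll": -7}
    - {"grip": 0, "x": 20, "y": 14, "z": 1, "roll": -7}

```text
clock: 0.93
tcp_pos: [0.3699, -0.3477, 0.2209]
orientation: [-0.0, 0.699, 0.715, 0.0]
wrist_force: [0.5, -1.3, -0.0]
finger_gap: 0.0857
grip_force: 0.0
```

Call:
servo_tool:
  increments:
    - {"grip": 0, "x": 19, "y": 17, "z": 1, "roll": -7}
    - {"grip": 0, "x": 16, "y": 19, "z": 1, "roll": -7}
    - {"grip": 0, "x": 14, "y": 21, "z": 2, "roll": -7}
    - {"grip": 0, "x": 11, "y": 22, "z": 2, "roll": -7}
    - {"grip": 0, "x": 9, "y": 23, "z": 2, "roll": -7}

```text
clock: 1.35
tcp_pos: [0.4518, -0.2536, 0.2129]
orientation: [-0.0, 0.451, 0.892, 0.0]
wrist_force: [-0.4, 0.2, 0.2]
finger_gap: 0.0854
grip_force: 0.0
```

Call:
servo_tool:
  increments:
    - {"grip": 0, "x": 6, "y": 24, "z": 2, "roll": -7}
    - {"grip": 0, "x": 3, "y": 25, "z": 2, "roll": -7}
    - {"grip": 0, "x": 0, "y": 25, "z": 2, "roll": -7}
    - {"grip": 0, "x": -3, "y": 25, "z": 2, "roll": -7}
    - {"grip": 0, "x": -6, "y": 24, "z": 2, "roll": -7}

```text
clock: 1.77
tcp_pos: [0.5319, -0.1579, 0.2027]
orientation: [-0.0, 0.162, 0.987, 0.0]
wrist_force: [-0.7, 0.7, -0.3]
finger_gap: 0.0852
grip_force: 0.0
```

Call:
servo_tool:
  increments:
    - {"grip": 0, "x": -9, "y": 23, "z": 2, "roll": -7}
    - {"grip": 0, "x": -12, "y": 22, "z": 0, "roll": -7}
    - {"grip": 0, "x": 0, "y": 0, "z": 0, "roll": 0}
    - {"grip": 0, "x": 0, "y": 0, "z": 0, "roll": 0}

```text
clock: 2.1
tcp_pos: [0.564, -0.1202, 0.2005]
orientation: [-0.001, 0.043, 0.999, 0.0]
wrist_force: [0.4, -0.2, 0.3]
finger_gap: 0.0854
grip_force: 0.0
```

Run:
```python
from h import *
st=env.get_state(); print(st['tcp_pos'],yaw(st),st['clock'],st['joint_pos'],st['qvel'].max())
snap('wrist','w0.png')
C=cam('wrist',st)
print(proj(C,[.587,-.119,.0755]))
```

```text
[ 0.56395867 -0.12019122  0.20052876] 175.0813651370556 2.1 [-3.48991844e-01  3.27484061e-01 -9.47672378e-03  1.23513811e+00
 -3.32572731e-04 -2.63145243e-01] 0.009089444145566093
[328.15497117 271.94506219]
```

View pics/w0.png

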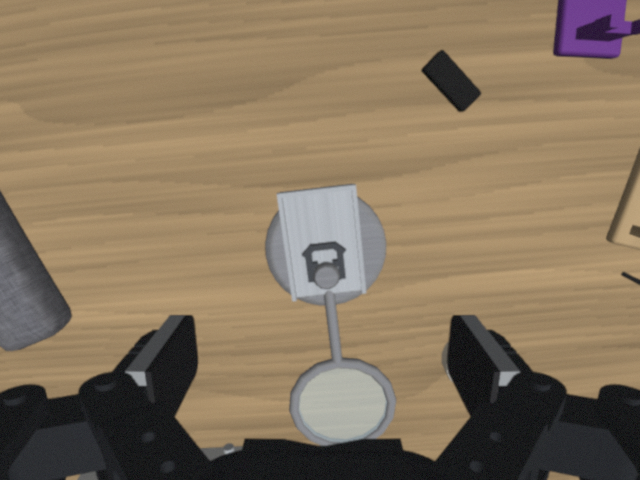

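Wrist view: post head at (327,277), lens at (343,403), tray end corners at (278,195) and (354,186), window near (323,256), eraser at (452,80).

Run:
```python
from h import *
im=cv2.imread('pics/w0.png')
st=env.get_state(); C=cam('wrist',st)
h=at_z(C,327,277,.0755); l=at_z(C,343,403,.063); t1=at_z(C,278,195,.066); t2=at_z(C,354,186,.066)
print(h,l,t1,t2); 
for d in(l-h,):print('yaw',np.degrees(np.arctan2(d[1],d[0])),np.hypot(*d[:2]))
e=t1-t2; print('edge',np.degrees(np.arctan2(e[1],e[0])),np.hypot(*e[:2]))
T=cam('top'); h2=at_z(T,373.4,195.2,.0755); l2=at_z(T,371.2,141.9,.063); print(h2,l2); d=l2-h2; print(np.degrees(np.arctan2(d[1],d[0])),np.hypot(*d[:2]))
c=cv2.resize(im[175:310,265:385],None,fx=4,fy=4,interpolation=cv2.INTER_CUBIC); cv2.imwrite('pics/c1.png',c)
# pick est from top
b=at_z(T,224.7,233.8,.055); f=at_z(T,242.9,181.5,.055); print(b,f,(b+f)/2)
plan([0.55,0.155,0.20],163.5,9)
```

```text
[ 0.59000396 -0.12086999  0.0755    ] [ 0.69797655 -0.11758236  0.063     ] [ 0.53409924 -0.14808662  0.066     ] [ 0.53261382 -0.09827887  0.066     ]
yaw 1.7440480016702327 0.10802263945244324
edge -88.29177008414707 0.04982989323120745
[ 0.59242231 -0.12150236  0.0755    ] [ 0.70286144 -0.11690756  0.063     ]
2.382405557305584 0.11053467120374934
[0.51068856 0.16995448 0.055     ] [0.61674518 0.13784556 0.055     ] [0.56371687 0.15390002 0.055     ]
from [ 0.5634 -0.1209  0.2007] 174.99 roll/row 1.28
1 {'x': np.float64(4.2), 'y': np.float64(30.4), 'z': np.float64(0.1)}
2 {'x': np.float64(4.8), 'y': np.float64(30.3), 'z': np.float64(0.1)}
3 {'x': np.float64(5.5), 'y': np.float64(30.2), 'z': np.float64(0.1)}
4 {'x': np.float64(6.2), 'y': np.float64(30.1), 'z': np.float64(0.1)}
5 {'x': np.float64(6.9), 'y': np.float64(29.9), 'z': np.float64(0.1)}
6 {'x': np.float64(7.5), 'y': np.float64(29.8), 'z': np.float64(0.1)}
7 {'x': np.float64(8.2), 'y': np.float64(29.6), 'z': np.float64(0.1)}
8 {'x': np.float64(8.8), 'y': np.float64(29.4), 'z': np.float64(0.1)}
9 {'x': np.float64(9.5), 'y': np.float64(29.2), 'z': np.float64(0.1)}
```

View pics/c1.png

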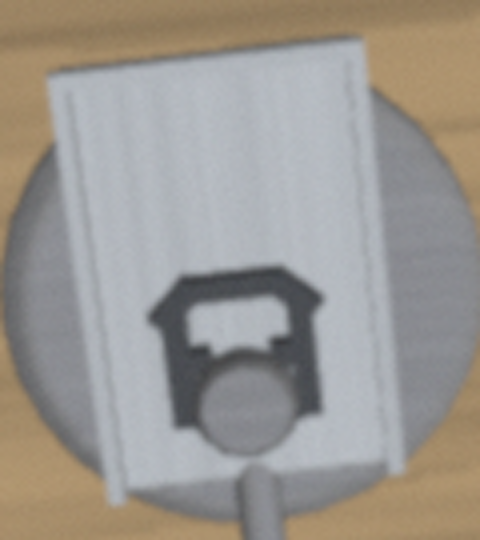

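Stand: post at about (0.590,-0.121), yaw about 2°, with head, edge and lens distances consistent. Crop: head at (248,405), window at (238,325), bar at (232,288). Now to the pick.

Call:
servo_tool:
  increments:
    - {"grip": 0, "x": 4, "y": 30, "z": 0, "roll": 1.3}
    - {"grip": 0, "x": 5, "y": 30, "z": 0, "roll": 1.3}
    - {"grip": 0, "x": 5, "y": 30, "z": 0, "roll": 1.3}
    - {"grip": 0, "x": 6, "y": 30, "z": 0, "roll": 1.3}
    - {"grip": 0, "x": 7, "y": 30, "z": 0, "roll": 1.3}

```text
clock: 2.57
tcp_pos: [0.5561, 0.0309, 0.2013]
orientation: [-0.0, 0.103, 0.995, -0.0]
wrist_force: [0.3, 0.6, -0.3]
finger_gap: 0.0855
grip_force: 0.0
```

Call:
servo_tool:
  increments:
    - {"grip": 0, "x": 8, "y": 30, "z": 0, "roll": 1.3}
    - {"grip": 0, "x": 8, "y": 30, "z": 0, "roll": 1.3}
    - {"grip": 0, "x": 9, "y": 30, "z": 0, "roll": 1.3}
    - {"grip": 0, "x": 10, "y": 29, "z": 0, "roll": 1.3}
    - {"grip": 0, "x": 0, "y": 0, "z": 0, "roll": 0}

```text
clock: 2.98
tcp_pos: [0.5494, 0.1582, 0.2013]
orientation: [-0.0, 0.144, 0.99, 0.001]
wrist_force: [0.3, -0.7, 0.1]
finger_gap: 0.0855
grip_force: 0.0
```

Call:
servo_tool:
  increments:
    - {"grip": 0, "x": 0, "y": 0, "z": 0, "roll": 0}

```text
clock: 3.07
tcp_pos: [0.5499, 0.1552, 0.2012]
orientation: [-0.0, 0.145, 0.989, -0.0]
wrist_force: [0.2, -0.1, -0.4]
finger_gap: 0.0855
grip_force: 0.0
```

Run:
```python
from h import *
st=env.get_state(); print(st['tcp_pos'],yaw(st),st['clock'],st['joint_pos'])
snap('wrist','w1.png')
```

```text
[0.54990823 0.15521213 0.20122051] 163.35761123819657 3.0667 [ 1.34906065e-01  3.16433524e-01 -2.32968232e-02  1.23147822e+00
 -5.30520620e-04  4.25370603e-01]
```

View pics/w1.png

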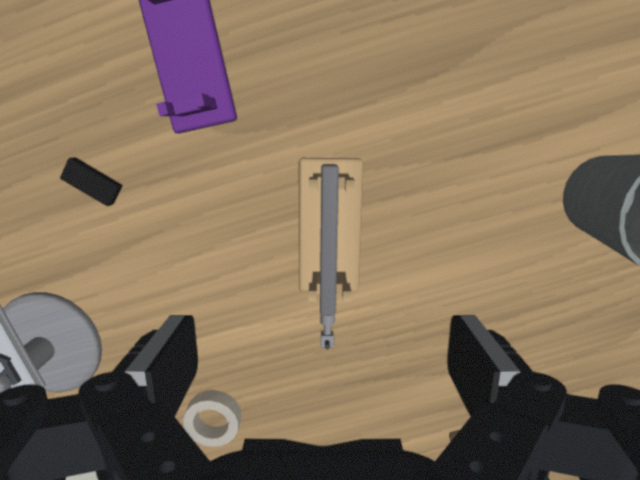

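Wrist view: handle back end at (330,165), front at about (328,318), hook block at (327,342). Rest foot corners are (300,158), (361,158), (300,291) and (357,290). The cheeks are at y≈178 and 283.

Run:
```python
from h import *
st=env.get_state(); C=cam('wrist',st)
b=at_z(C,330,165,.055); f=at_z(C,328,317,.055); m=(b+f)/2; d=f-b
print('handle',b,f,m,np.hypot(*d[:2]),np.degrees(np.arctan2(d[1],d[0])))
q=[at_z(C,u,v,.012) for u,v in((300,158),(361,158),(300,291),(357,290))]; print('rest',q,np.mean(q,0))
d=(q[2]+q[3]-q[0]-q[1])/2; print(np.hypot(*d[:2]),np.degrees(np.arctan2(d[1],d[0])))
k=at_z(C,327,340,.05);d=k-m; print('block',k,np.hypot(*d[:2]))
im=cv2.imread('pics/w1.png').astype(int)
for v in(200,230,260,300): 
  r=im[v,300:360]; g=np.where((r.max(1)-r.min(1)<25))[0]+300; print(v,g.min() if len(g) else 0,g.max() if len(g) else 0, g.mean() if len(g) else 0)
```

```text
handle [0.50844916 0.17116332 0.055     ] [0.61405068 0.13840284 0.055     ] [0.56124992 0.15478308 0.055     ] 0.11056641160440192 -17.23531659191367
rest [array([0.50054988, 0.15037352, 0.012     ]), array([0.51396016, 0.19500616, 0.012     ]), array([0.60421287, 0.11759335, 0.012     ]), array([0.61702043, 0.16322628, 0.012     ])] [0.55893583 0.15654983 0.012     ]
0.10828493052019902 -17.343680187270675
block [0.63454489 0.13159128 0.05      ] 0.07687660499294725
200 321 337 329.0
230 321 336 328.5
260 321 335 328.0
300 320 335 327.5
```

Call:
servo_tool:
  increments:
    - {"grip": 0, "x": -10, "y": 2.8, "z": 20, "roll": 0.6}
    - {"grip": 0, "x": 0, "y": 0, "z": 38, "roll": 0}
    - {"grip": 0, "x": 0, "y": 0, "z": 38, "roll": 0}
    - {"grip": 0, "x": 0, "y": 0, "z": 30, "roll": 0}
    - {"grip": 0, "x": 0, "y": 0, "z": 0, "roll": 0}

```text
clock: 3.53
tcp_pos: [0.556, 0.1518, 0.0689]
orientation: [-0.005, 0.152, 0.988, -0.002]
wrist_force: [-1.3, -1.4, 0.1]
finger_gap: 0.0853
grip_force: 0.0
```

Run:
```python
from h import *
st=env.get_state(); print(st['tcp_pos'],yaw(st),st['clock'],st['wrist_force'])
a=np.radians(162.7); d=np.array([.5605,.155])-st['tcp_pos'][:2]; print('tool dx dy mm',1000*(np.cos(a)*d[0]+np.sin(a)*d[1]),1000*(np.sin(a)*d[0]-np.cos(a)*d[1]))
snap('wrist','w2.png'); C=cam('wrist',st)
im=cv2.imread('pics/w2.png').astype(int)
for v in(120,150,180,210,240,270,300): 
  r=im[v,260:380]; g=np.where((r.max(1)-r.min(1)<25))[0]+260
  if len(g): 
    print(v,g.min(),g.max(),g.mean(),at_z(C,g.mean(),v,.055).round(4))
```

```text
[0.5560375  0.15181238 0.06892153] 162.51602017115488 3.5333 [-1.27854947 -1.36856751  0.05033207]
tool dx dy mm -3.3127008007833627 4.3704497718376345
180 323 352 337.5 [0.5088 0.1715 0.055 ]
210 322 353 337.5 [0.5194 0.1682 0.055 ]
240 323 352 337.5 [0.5305 0.1649 0.055 ]
270 323 351 337.0 [0.5418 0.1612 0.055 ]
300 323 351 337.0 [0.5538 0.1576 0.055 ]
```

Call:
servo_tool:
  increments:
    - {"grip": 0, "x": 0, "y": 0, "z": 25, "roll": 0}
    - {"grip": 0, "x": 0, "y": 0, "z": 14, "roll": 0}
    - {"grip": 0, "x": 0, "y": 0, "z": 6, "roll": 0}
    - {"grip": 0, "x": 0, "y": 0, "z": 0, "roll": 0}
    - {"grip": 0, "x": 0, "y": 0, "z": 0, "roll": 0}

```text
clock: 4.0
tcp_pos: [0.5621, 0.1543, 0.0321]
orientation: [0.001, 0.151, 0.989, 0.0]
wrist_force: [0.5, 0.1, 0.7]
finger_gap: 0.0855
grip_force: 0.0
```

Run:
```python
from h import *
st=env.get_state(); print(st['tcp_pos'],yaw(st),st['clock'],st['wrist_force'],st['orientation'])
a=np.radians(yaw(st)); d=np.array([.5605,.1555])-st['tcp_pos'][:2]; print('tool dx dy mm',1000*(np.cos(a)*d[0]+np.sin(a)*d[1]),1000*(np.sin(a)*d[0]-np.cos(a)*d[1]))
```

```text
[0.56211669 0.15433861 0.03209027] 162.66293543764425 4.0 [0.5143817  0.07774908 0.67173703] [1.08534811e-03 1.50717417e-01 9.88576266e-01 2.20837541e-04]
tool dx dy mm 1.8893230855699112 0.6268616020920572
```

Call:
servo_tool:
  increments:
    - {"grip": 0.5, "x": 1.5, "y": 0.6, "z": 2.5, "roll": 0}
    - {"grip": 1, "x": 0, "y": 0, "z": 0, "roll": 0}
    - {"grip": 1, "x": 0, "y": 0, "z": 0, "roll": 0}
    - {"grip": 1, "x": 0, "y": 0, "z": 0, "roll": 0}
    - {"grip": 1, "x": 0, "y": 0, "z": 0, "roll": 0}
  grip_force: 100

```text
clock: 4.42
tcp_pos: [0.5598, 0.1559, 0.0282]
orientation: [0.0, 0.15, 0.989, 0.0]
wrist_force: [0.5, -0.8, 0.1]
finger_gap: 0.0256
grip_force: 0.0
```

Call:
servo_tool:
  increments:
    - {"grip": 1, "x": 0, "y": 0, "z": 0, "roll": 0}
    - {"grip": 1, "x": 0, "y": 0, "z": 0, "roll": 0}
    - {"grip": 1, "x": 0, "y": 0, "z": 0, "roll": 0}

```text
clock: 4.67
tcp_pos: [0.5598, 0.1559, 0.0282]
orientation: [0.0, 0.15, 0.989, 0.0]
wrist_force: [-0.6, 0.6, 4.3]
finger_gap: 0.0102
grip_force: 97.8
```

Call:
servo_tool:
  increments:
    - {"grip": 1, "x": 0, "y": 0, "z": -5, "roll": 0}
    - {"grip": 1, "x": 0, "y": 0, "z": -15, "roll": 0}
    - {"grip": 1, "x": 0, "y": 0, "z": -20, "roll": 0}
    - {"grip": 1, "x": 0, "y": 0, "z": -10, "roll": 0}
    - {"grip": 1, "x": 0, "y": 0, "z": 0, "roll": 0}

```text
clock: 5.08
tcp_pos: [0.5615, 0.156, 0.0803]
orientation: [0.002, 0.15, 0.989, 0.001]
wrist_force: [1.4, 0.7, -0.2]
finger_gap: 0.0104
grip_force: 97.4
```

Run:
```python
from h import *
st=env.get_state(); print(st['wrist_force'],st['finger_gap'],st['grip_force'])
plan([.60,.05,.075],182,5)
```

```text
[ 1.42999112  0.69146432 -0.16394518] 0.010407705476350459 97.43924260139465
from [0.5615 0.156  0.0803] 162.71 roll/row -3.86
1 {'x': np.float64(-13.6), 'y': np.float64(-18.0), 'z': np.float64(1.1)}
2 {'x': np.float64(-12.4), 'y': np.float64(-18.8), 'z': np.float64(1.1)}
3 {'x': np.float64(-11.1), 'y': np.float64(-19.6), 'z': np.float64(1.1)}
4 {'x': np.float64(-9.8), 'y': np.float64(-20.3), 'z': np.float64(1.1)}
5 {'x': np.float64(-8.4), 'y': np.float64(-20.9), 'z': np.float64(1.1)}
```

Call:
servo_tool:
  increments:
    - {"grip": 1, "x": -13.5, "y": -18, "z": 0, "roll": -3.9}
    - {"grip": 1, "x": -12.5, "y": -19, "z": 0, "roll": -3.9}
    - {"grip": 1, "x": -11, "y": -19.5, "z": 0, "roll": -3.9}
    - {"grip": 1, "x": -10, "y": -20, "z": 0, "roll": -3.9}
    - {"grip": 1, "x": -8, "y": -21, "z": 0, "roll": -3.9}

```text
clock: 5.5
tcp_pos: [0.5977, 0.0492, 0.0767]
orientation: [-0.001, -0.021, 1.0, -0.0]
wrist_force: [-0.3, 0.5, 0.4]
finger_gap: 0.0102
grip_force: 97.5
```

Call:
servo_tool:
  increments:
    - {"grip": 1, "x": 0, "y": 0, "z": 20, "roll": 0}
    - {"grip": 1, "x": 0, "y": 0, "z": 17, "roll": 0}
    - {"grip": 1, "x": 0, "y": 0, "z": 10, "roll": 0}
    - {"grip": 1, "x": 0, "y": 0, "z": 0, "roll": 0}
    - {"grip": 1, "x": 0, "y": 0, "z": 0, "roll": 0}

```text
clock: 5.92
tcp_pos: [0.5969, 0.0503, 0.0298]
orientation: [-0.001, -0.019, 1.0, 0.0]
wrist_force: [-0.4, -0.3, -0.3]
finger_gap: 0.0103
grip_force: 97.5
```

Run:
```python
from h import *
st=env.get_state(); print(st['tcp_pos'],yaw(st),st['wrist_force'],st['finger_gap'],st['grip_force'])
C=cam('scene'); a=np.radians(yaw(st)-180)
p=st['tcp_pos']+np.array([.078*np.cos(a),.078*np.sin(a),0]); print(proj(C,p))
w=snap('wrist','w3.png'); s=snap('scene','s3.png'); t=snap('top','t3.png')
u,v=proj(C,p).astype(int); s=cv2.resize(s[v-30:v+30,u-40:u+40],None,fx=6,fy=6,interpolation=cv2.INTER_CUBIC)
u,v=proj(cam('top'),p).astype(int); t=cv2.resize(t[v-30:v+30,u-25:u+25],None,fx=6,fy=6,interpolation=cv2.INTER_CUBIC)
w=cv2.resize(w[100:480,160:480],None,fx=.95,fy=.947)[:360]
cv2.imwrite('pics/c3.png',np.hstack([s,t])[:,:,::-1]); cv2.imwrite('pics/c3w.png',w[:,:,::-1])
```

```text
[0.59685757 0.05030068 0.02976042] -177.76950831659445 [-0.42519715 -0.25594757 -0.28001143] 0.010251672677556542 97.54989981651306
[381.35105354 276.70661087]
```

View pics/c3.png

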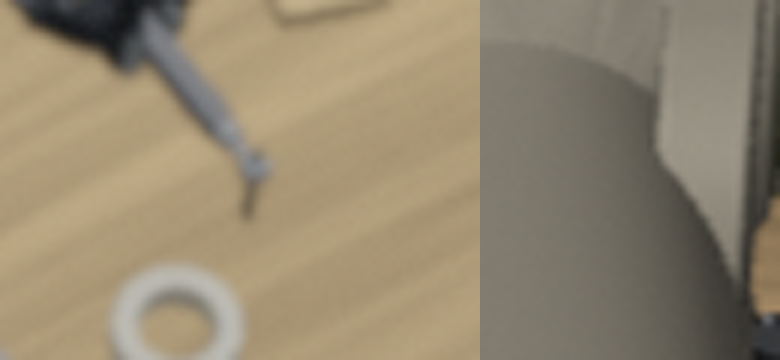

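Scene crop: hook block at (258,165) and pin tip at (247,217), so full image (384,273.5) and (382.2,282.2). The tip is still above the desk.

Run:
```python
from h import *
from scipy.optimize import least_squares
st=env.get_state(); C=cam('scene'); a=np.radians(yaw(st)-180); T=st['tcp_pos']; d=np.array([np.cos(a),np.sin(a),0])
for px in((382.2,282.2),(382.2,281.5),(384,273.5)):
    r=least_squares(lambda q:proj(C,T+d*q[0]*.1+np.array([0,0,q[1]*.1]))-px,[.78,-.1]); print(px,r.x*100,T[2]+r.x[1]*.1,r.fun)
```

```text
(382.2, 282.2) [ 82.13600012 -20.11412651] 0.01164024201179785 [0. 0.]
(382.2, 281.5) [ 81.7310801  -17.22942576] 0.01452494275602793 [0. 0.]
(384, 273.5) [83.11376676 23.86720437] 0.05562157289063495 [ 1.72235559e-11 -2.09183781e-11]
```

View pics/c3w.png

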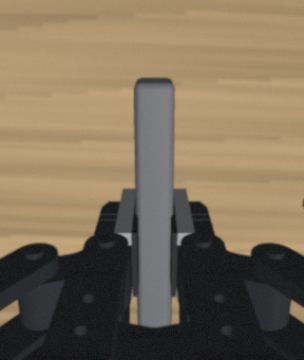

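Call:
servo_tool:
  increments:
    - {"grip": 1, "z": 2, "x": 0, "y": 0, "roll": 0}
    - {"grip": 1, "z": 2, "x": 0, "y": 0, "roll": 0}
    - {"grip": 1, "z": 0, "x": 0, "y": 0, "roll": 0}
    - {"grip": 1, "z": 0, "x": 0, "y": 0, "roll": 0}

```text
clock: 6.4
tcp_pos: [0.5979, 0.0502, 0.0269]
orientation: [0.0, -0.019, 1.0, -0.0]
wrist_force: [-0.1, 0.1, -0.9]
finger_gap: 0.0105
grip_force: 97.5
```

Call:
servo_tool:
  increments:
    - {"grip": 1, "z": 0.5, "x": 0, "y": 0, "roll": 0}
    - {"grip": 1, "z": 0.5, "x": 0, "y": 0, "roll": 0}
    - {"grip": 1, "z": 0, "x": 0, "y": 0, "roll": 0}

```text
clock: 6.65
tcp_pos: [0.5979, 0.0501, 0.0257]
orientation: [-0.0, -0.019, 1.0, -0.0]
wrist_force: [0.4, 0.3, -0.3]
finger_gap: 0.0105
grip_force: 97.5
```

Call:
servo_tool:
  increments:
    - {"grip": 1, "z": 0.5, "x": 0, "y": 0, "roll": 0}
    - {"grip": 1, "z": 0.5, "x": 0, "y": 0, "roll": 0}
    - {"grip": 1, "z": 0, "x": 0, "y": 0, "roll": 0}

```text
clock: 6.9
tcp_pos: [0.5978, 0.05, 0.0246]
orientation: [-0.0, -0.019, 1.0, -0.0]
wrist_force: [-0.5, -0.4, 0.1]
finger_gap: 0.0102
grip_force: 97.5
```

Call:
servo_tool:
  increments:
    - {"grip": 1, "z": 0.5, "x": 0, "y": 0, "roll": 0}
    - {"grip": 1, "z": 0.5, "x": 0, "y": 0, "roll": 0}
    - {"grip": 1, "z": 0, "x": 0, "y": 0, "roll": 0}

```text
clock: 7.15
tcp_pos: [0.5978, 0.0501, 0.0237]
orientation: [-0.0, -0.019, 1.0, -0.0]
wrist_force: [0.4, 0.1, -1.1]
finger_gap: 0.0102
grip_force: 97.5
```

Call:
servo_tool:
  increments:
    - {"grip": 1, "z": 0.5, "x": 0, "y": 0, "roll": 0}
    - {"grip": 1, "z": 0.5, "x": 0, "y": 0, "roll": 0}
    - {"grip": 1, "z": 0, "x": 0, "y": 0, "roll": 0}

```text
clock: 7.4
tcp_pos: [0.5979, 0.0501, 0.0227]
orientation: [-0.0, -0.019, 1.0, -0.0]
wrist_force: [0.2, -0.1, -0.6]
finger_gap: 0.0104
grip_force: 97.5
```

Call:
servo_tool:
  increments:
    - {"grip": 1, "z": 0.5, "x": 0, "y": 0, "roll": 0}
    - {"grip": 1, "z": 0.5, "x": 0, "y": 0, "roll": 0}
    - {"grip": 1, "z": 0, "x": 0, "y": 0, "roll": 0}

```text
clock: 7.65
tcp_pos: [0.5978, 0.05, 0.0217]
orientation: [-0.0, -0.019, 1.0, -0.0]
wrist_force: [-0.2, -0.1, -1.3]
finger_gap: 0.01
grip_force: 97.5
```

Call:
servo_tool:
  increments:
    - {"grip": 1, "z": 0.5, "x": 0, "y": 0, "roll": 0}
    - {"grip": 1, "z": 0.5, "x": 0, "y": 0, "roll": 0}
    - {"grip": 1, "z": 0, "x": 0, "y": 0, "roll": 0}

```text
clock: 7.9
tcp_pos: [0.5978, 0.0501, 0.0206]
orientation: [-0.0, -0.019, 1.0, -0.0]
wrist_force: [0.5, 0.5, 0.2]
finger_gap: 0.0104
grip_force: 97.5
```

Call:
servo_tool:
  increments:
    - {"grip": 1, "z": 0.5, "x": 0, "y": 0, "roll": 0}
    - {"grip": 1, "z": 0.5, "x": 0, "y": 0, "roll": 0}
    - {"grip": 1, "z": 0, "x": 0, "y": 0, "roll": 0}

```text
clock: 8.15
tcp_pos: [0.5978, 0.0501, 0.0197]
orientation: [-0.0, -0.019, 1.0, -0.0]
wrist_force: [0.4, -0.6, -0.4]
finger_gap: 0.0102
grip_force: 97.5
```

Call:
servo_tool:
  increments:
    - {"grip": 1, "z": 0.5, "x": 0, "y": 0, "roll": 0}
    - {"grip": 1, "z": 0.5, "x": 0, "y": 0, "roll": 0}
    - {"grip": 1, "z": 0, "x": 0, "y": 0, "roll": 0}

```text
clock: 8.4
tcp_pos: [0.5978, 0.0501, 0.0189]
orientation: [-0.0, -0.019, 1.0, -0.0]
wrist_force: [-1.3, -0.3, 1.1]
finger_gap: 0.0102
grip_force: 97.8
```

Call:
servo_tool:
  increments:
    - {"grip": 1, "z": 0.5, "x": 0, "y": 0, "roll": 0}
    - {"grip": 1, "z": 0, "x": 0, "y": 0, "roll": 0}

```text
clock: 8.57
tcp_pos: [0.5979, 0.05, 0.0184]
orientation: [0.0, -0.019, 1.0, -0.0]
wrist_force: [-1.9, -0.2, 1.5]
finger_gap: 0.0101
grip_force: 97.9
```

Call:
servo_tool:
  increments:
    - {"grip": 1, "z": -10, "x": 0, "y": 0, "roll": 0}
    - {"grip": 1, "z": -30, "x": 0, "y": 0, "roll": 0}
    - {"grip": 1, "z": -38, "x": 0, "y": 0, "roll": 0}
    - {"grip": 1, "z": -34, "x": 0, "y": 0, "roll": 0}

```text
clock: 8.9
tcp_pos: [0.5975, 0.0501, 0.1319]
orientation: [-0.0, -0.019, 1.0, 0.0]
wrist_force: [1.5, -0.2, -1.0]
finger_gap: 0.0104
grip_force: 97.6
```

Call:
servo_tool:
  increments:
    - {"grip": 1, "z": 0, "x": 21.3, "y": -28.4, "roll": 0}
    - {"grip": 1, "z": 0, "x": 21.3, "y": -28.4, "roll": 0}
    - {"grip": 1, "z": 0, "x": 21.3, "y": -28.4, "roll": 0}
    - {"grip": 1, "z": 0, "x": 21.3, "y": -28.4, "roll": 0}
    - {"grip": 1, "z": 0, "x": 21.3, "y": -28.4, "roll": 0}

```text
clock: 9.32
tcp_pos: [0.4962, -0.097, 0.1311]
orientation: [0.001, -0.02, 1.0, -0.0]
wrist_force: [-0.3, 0.4, -0.9]
finger_gap: 0.0106
grip_force: 97.6
```

Call:
servo_tool:
  increments:
    - {"grip": 1, "z": 0, "x": 21.3, "y": -28.4, "roll": 0}
    - {"grip": 1, "z": 0, "x": 0, "y": 0, "roll": 0}
    - {"grip": 1, "z": 0, "x": 0, "y": 0, "roll": 0}
    - {"grip": 1, "z": 0, "x": 0, "y": 0, "roll": 0}

```text
clock: 9.65
tcp_pos: [0.4771, -0.1254, 0.1309]
orientation: [0.001, -0.019, 1.0, -0.0]
wrist_force: [-0.2, 1.1, -0.5]
finger_gap: 0.0105
grip_force: 97.7
```

Run:
```python
from h import *
st=env.get_state(); print(st['tcp_pos'],yaw(st),st['clock'],st['wrist_force'],st['finger_gap'],st['grip_force'])
a=np.radians(yaw(st)-180); d=np.array([np.cos(a),np.sin(a),0])
p=st['tcp_pos']+d*.08+[0,0,-.019]; C=cam('scene'); print(proj(C,p))
s=snap('scene','s4.png'); t=snap('top','t4.png')
u,v=proj(C,p).astype(int); s=cv2.resize(s[v-35:v+35,u-50:u+40],None,fx=6,fy=6,interpolation=cv2.INTER_CUBIC)
u,v=proj(cam('top'),p).astype(int);print(u,v); t=cv2.resize(t[v-35:v+35,u-20:u+20],None,fx=6,fy=6,interpolation=cv2.INTER_CUBIC)
cv2.imwrite('pics/c4.png',np.hstack([s,t])[:,:,::-1])
```

```text
[ 0.4771335  -0.12538556  0.13092631] -177.83524341742998 9.65 [-0.20993566  1.12995773 -0.50330126] 0.010458492131197934 97.71870374679565
[290.66653229 254.81235677]
375 210
```

View pics/c4.png

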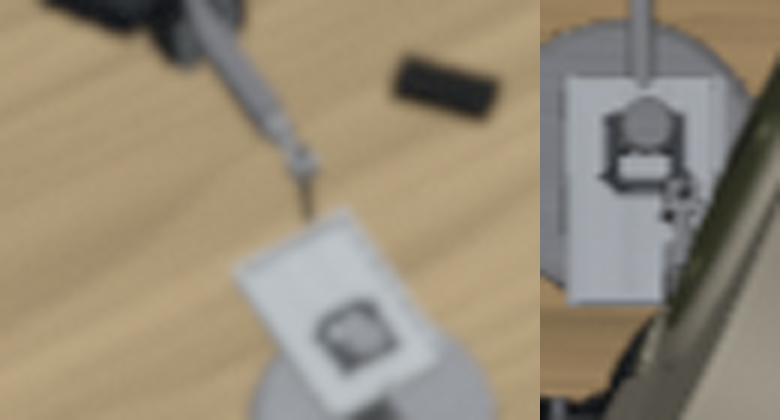

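Top crop: hook block at (680,190) and post head at (647,125), so full image (378.3,206.7) and (372.8,195.8). Scene crop: pin tip at (308,215).

Run:
```python
from h import *
from scipy.optimize import least_squares
st=env.get_state(); T=cam('top'); S=cam('scene'); p0=st['tcp_pos']; a=np.radians(yaw(st)-180); d=np.array([np.cos(a),np.sin(a)]); n=np.array([-d[1],d[0]])
b=at_z(T,378.3,206.7,p0[2]+.024); q=b[:2]-p0[:2]; print('block top cam',b,'ahead',q@d,'left',q@n)
h=at_z(T,372.8,195.8,.0755); print('head',h)
o=at_z(S,0,0,0)
v=[290-50+308/6,254-35+215/6]; t=at_z(S,*v,p0[2]-.019); q=t[:2]-p0[:2]; print('tip scene',t,'ahead',q@d,'left',q@n)
hs=at_z(S,290-50+355/6,254-35+333/6,.0755); print('head scene',hs)
```

```text
block top cam [ 0.55693613 -0.12143712  0.15461518] ahead 0.07952198402134639 left -4.3058260784605614e-05
head [ 0.59119663 -0.12034021  0.0755    ]
tip scene [ 0.55772461 -0.12101629  0.11161518] ahead 0.0803266077017253 left 0.000346002487991924
head scene [ 0.59280839 -0.12211953  0.0755    ]
```

Call:
servo_tool:
  increments:
    - {"grip": 1, "z": 15, "x": 0, "y": 0, "roll": 0}
    - {"grip": 1, "z": 15, "x": 0, "y": 0, "roll": 0}
    - {"grip": 1, "z": 10, "x": 0, "y": 0, "roll": 0}
    - {"grip": 1, "z": 4, "x": 0, "y": 0, "roll": 0}
    - {"grip": 1, "z": 0, "x": 0, "y": 0, "roll": 0}

```text
clock: 10.17
tcp_pos: [0.4763, -0.1241, 0.0852]
orientation: [-0.001, -0.02, 1.0, 0.0]
wrist_force: [0.8, -0.1, -0.1]
finger_gap: 0.0101
grip_force: 97.7
```

Call:
servo_tool:
  increments:
    - {"grip": 1, "z": 1, "x": 0, "y": 0, "roll": 0}
    - {"grip": 1, "z": 1, "x": 0, "y": 0, "roll": 0}
    - {"grip": 1, "z": 0, "x": 0, "y": 0, "roll": 0}
    - {"grip": 1, "z": 0, "x": 0, "y": 0, "roll": 0}

```text
clock: 10.5
tcp_pos: [0.4772, -0.1253, 0.0848]
orientation: [0.0, -0.019, 1.0, -0.0]
wrist_force: [-1.1, -0.1, -0.2]
finger_gap: 0.0101
grip_force: 97.7
```

Call:
servo_tool:
  increments:
    - {"grip": 1, "z": 0.7, "x": 0, "y": 0, "roll": 0}
    - {"grip": 1, "z": 0.7, "x": 0, "y": 0, "roll": 0}
    - {"grip": 1, "z": 0, "x": 0, "y": 0, "roll": 0}
    - {"grip": 1, "z": 0, "x": 0, "y": 0, "roll": 0}

```text
clock: 10.83
tcp_pos: [0.4767, -0.1252, 0.0829]
orientation: [0.0, -0.019, 1.0, -0.0]
wrist_force: [-0.5, 0.0, -1.0]
finger_gap: 0.0104
grip_force: 97.7
```

Call:
servo_tool:
  increments:
    - {"grip": 1, "z": 0, "x": -2, "y": 0, "roll": 0}
    - {"grip": 1, "z": 0, "x": -2, "y": 0, "roll": 0}
    - {"grip": 1, "z": 0, "x": -2, "y": 0, "roll": 0}
    - {"grip": 1, "z": 0, "x": 0, "y": 0, "roll": 0}
    - {"grip": 1, "z": 0, "x": 0, "y": 0, "roll": 0}

```text
clock: 11.25
tcp_pos: [0.483, -0.1249, 0.0829]
orientation: [0.0, -0.019, 1.0, -0.0]
wrist_force: [0.6, -0.1, -1.4]
finger_gap: 0.0103
grip_force: 97.7
```

Call:
servo_tool:
  increments:
    - {"grip": 1, "z": 0, "x": -1, "y": 0, "roll": 0}
    - {"grip": 1, "z": 0, "x": -1, "y": 0, "roll": 0}
    - {"grip": 1, "z": 0, "x": 0, "y": 0, "roll": 0}

```text
clock: 11.5
tcp_pos: [0.485, -0.1249, 0.0829]
orientation: [0.0, -0.019, 1.0, -0.0]
wrist_force: [-0.1, 0.8, -0.8]
finger_gap: 0.0103
grip_force: 97.7
```

Call:
servo_tool:
  increments:
    - {"grip": 1, "z": 0, "x": -0.5, "y": 0, "roll": 0}
    - {"grip": 1, "z": 0, "x": -0.5, "y": 0, "roll": 0}
    - {"grip": 1, "z": 0, "x": 0, "y": 0, "roll": 0}

```text
clock: 11.75
tcp_pos: [0.4859, -0.1248, 0.0829]
orientation: [0.0, -0.019, 1.0, -0.0]
wrist_force: [-0.3, 0.8, -1.6]
finger_gap: 0.0103
grip_force: 97.7
```

Call:
servo_tool:
  increments:
    - {"grip": 1, "z": 0, "x": -0.5, "y": 0, "roll": 0}
    - {"grip": 1, "z": 0, "x": -0.5, "y": 0, "roll": 0}
    - {"grip": 1, "z": 0, "x": 0, "y": 0, "roll": 0}

```text
clock: 12.0
tcp_pos: [0.4869, -0.1248, 0.0829]
orientation: [0.0, -0.019, 1.0, -0.0]
wrist_force: [0.3, -0.0, -0.6]
finger_gap: 0.0101
grip_force: 97.7
```

Call:
servo_tool:
  increments:
    - {"grip": 1, "z": 0, "x": -0.5, "y": 0, "roll": 0}
    - {"grip": 1, "z": 0, "x": 0, "y": 0, "roll": 0}

```text
clock: 12.17
tcp_pos: [0.4873, -0.1248, 0.0829]
orientation: [0.0, -0.019, 1.0, -0.0]
wrist_force: [-0.3, 0.5, -0.9]
finger_gap: 0.0101
grip_force: 97.7
```

Call:
servo_tool:
  increments:
    - {"grip": 1, "z": 0, "x": -0.5, "y": 0, "roll": 0}
    - {"grip": 1, "z": 0, "x": -0.5, "y": 0, "roll": 0}
    - {"grip": 1, "z": 0, "x": 0, "y": 0, "roll": 0}

```text
clock: 12.42
tcp_pos: [0.4884, -0.1247, 0.0829]
orientation: [0.0, -0.019, 1.0, -0.0]
wrist_force: [0.2, 0.1, -0.5]
finger_gap: 0.0104
grip_force: 97.7
```

Call:
servo_tool:
  increments:
    - {"grip": 1, "z": 0, "x": -0.5, "y": 0, "roll": 0}
    - {"grip": 1, "z": 0, "x": 0, "y": 0, "roll": 0}

```text
clock: 12.58
tcp_pos: [0.4889, -0.1247, 0.0829]
orientation: [0.0, -0.019, 1.0, -0.0]
wrist_force: [-0.3, -0.4, 0.0]
finger_gap: 0.0105
grip_force: 97.7
```

Call:
servo_tool:
  increments:
    - {"grip": 1, "z": 0, "x": -0.5, "y": 0, "roll": 0}
    - {"grip": 1, "z": 0, "x": -0.5, "y": 0, "roll": 0}
    - {"grip": 1, "z": 0, "x": 0, "y": 0, "roll": 0}

```text
clock: 12.83
tcp_pos: [0.4899, -0.1247, 0.0829]
orientation: [0.0, -0.019, 1.0, -0.0]
wrist_force: [0.4, 0.2, -0.7]
finger_gap: 0.0104
grip_force: 97.7
```

Run:
```python
from h import *
st=env.get_state(); print(st['tcp_pos'],yaw(st),st['wrist_force'],st['ft_torque'])
```

```text
[ 0.48990082 -0.12466309  0.08290891] -177.78226757020335 [ 0.40658466  0.15317624 -0.73440211] [ 0.03319931  0.01757191 -0.04336678]
```

Call:
servo_tool:
  increments:
    - {"grip": 1, "z": 0, "x": -0.5, "y": 0, "roll": 0}
    - {"grip": 1, "z": 0, "x": -0.5, "y": 0, "roll": 0}
    - {"grip": 1, "z": 0, "x": 0, "y": 0, "roll": 0}

```text
clock: 13.08
tcp_pos: [0.4907, -0.1246, 0.0829]
orientation: [-0.0, -0.019, 1.0, -0.0]
wrist_force: [0.7, -0.4, -0.4]
finger_gap: 0.0103
grip_force: 97.7
```

Call:
servo_tool:
  increments:
    - {"grip": 1, "z": 0, "x": -0.5, "y": 0, "roll": 0}
    - {"grip": 1, "z": 0, "x": 0, "y": 0, "roll": 0}

```text
clock: 13.25
tcp_pos: [0.491, -0.1245, 0.0828]
orientation: [-0.0, -0.019, 1.0, -0.0]
wrist_force: [-0.9, 0.3, -0.8]
finger_gap: 0.0101
grip_force: 97.8
```

Call:
servo_tool:
  increments:
    - {"grip": 1, "z": 0, "x": -0.5, "y": 0, "roll": 0}
    - {"grip": 1, "z": 0, "x": 0, "y": 0, "roll": 0}

```text
clock: 13.42
tcp_pos: [0.4913, -0.1245, 0.0828]
orientation: [-0.001, -0.019, 1.0, -0.0]
wrist_force: [-2.8, 0.2, -0.3]
finger_gap: 0.01
grip_force: 97.8
```

Call:
servo_tool:
  increments:
    - {"grip": 1, "z": 0, "x": -0.5, "y": 0, "roll": 0}
    - {"grip": 1, "z": 0, "x": 0, "y": 0, "roll": 0}

```text
clock: 13.58
tcp_pos: [0.4915, -0.1245, 0.0827]
orientation: [-0.001, -0.019, 1.0, 0.0]
wrist_force: [-4.1, -0.4, 1.3]
finger_gap: 0.0104
grip_force: 97.9
```

Call:
servo_tool:
  increments:
    - {"grip": 1, "z": 0, "x": 2, "y": 0, "roll": 0}
    - {"grip": 1, "z": -4, "x": 0, "y": 0, "roll": 0}
    - {"grip": 1, "z": -4, "x": 0, "y": 0, "roll": 0}
    - {"grip": 1, "z": 0, "x": -4, "y": 0, "roll": 0}
    - {"grip": 1, "z": 0, "x": -4, "y": 0, "roll": 0}

```text
clock: 14.0
tcp_pos: [0.4994, -0.1246, 0.0916]
orientation: [0.001, -0.019, 1.0, -0.0]
wrist_force: [0.1, 0.9, 0.1]
finger_gap: 0.0105
grip_force: 97.8
```

Call:
servo_tool:
  increments:
    - {"grip": 1, "z": 0, "x": -1.5, "y": 0, "roll": 0}
    - {"grip": 1, "z": 0, "x": 0, "y": 0, "roll": 0}
    - {"grip": 1, "z": 0, "x": 0, "y": 0, "roll": 0}

```text
clock: 14.25
tcp_pos: [0.4999, -0.1242, 0.0907]
orientation: [-0.0, -0.019, 1.0, 0.0]
wrist_force: [0.4, 0.5, -1.0]
finger_gap: 0.0105
grip_force: 97.8
```

Run:
```python
from h import *
st=env.get_state(); print(st['tcp_pos'],yaw(st),st['wrist_force'],st['ft_torque'])
```

```text
[ 0.4999452  -0.12418309  0.09073456] -177.77043271703798 [ 0.44399661  0.51289667 -0.99449575] [ 0.01753177 -0.02539426 -0.02468248]
```

Call:
servo_tool:
  increments:
    - {"grip": 1, "z": 0, "x": -0.8, "y": -0.5, "roll": 0}
    - {"grip": 1, "z": 2, "x": 0, "y": 0, "roll": 0}
    - {"grip": 1, "z": 2, "x": 0, "y": 0, "roll": 0}
    - {"grip": 1, "z": 0.7, "x": 0, "y": 0, "roll": 0}
    - {"grip": 1, "z": 0, "x": 0, "y": 0, "roll": 0}

```text
clock: 14.67
tcp_pos: [0.5002, -0.1246, 0.0858]
orientation: [-0.0, -0.019, 1.0, 0.0]
wrist_force: [-0.6, -0.5, -0.5]
finger_gap: 0.0105
grip_force: 97.8
```

Call:
servo_tool:
  increments:
    - {"grip": 1, "z": 0.7, "x": 0, "y": 0, "roll": 0}
    - {"grip": 1, "z": 0.7, "x": 0, "y": 0, "roll": 0}
    - {"grip": 1, "z": 0, "x": 0, "y": 0, "roll": 0}

```text
clock: 14.92
tcp_pos: [0.5005, -0.1247, 0.0847]
orientation: [-0.0, -0.019, 1.0, -0.0]
wrist_force: [-0.4, -0.2, -1.3]
finger_gap: 0.0101
grip_force: 97.8
```

Call:
servo_tool:
  increments:
    - {"grip": 1, "z": 0.6, "x": 0, "y": 0, "roll": 0}
    - {"grip": 1, "z": 0.6, "x": 0, "y": 0, "roll": 0}
    - {"grip": 1, "z": 0, "x": 0, "y": 0, "roll": 0}

```text
clock: 15.17
tcp_pos: [0.5005, -0.1247, 0.0835]
orientation: [-0.0, -0.019, 1.0, -0.0]
wrist_force: [0.4, -0.2, -1.3]
finger_gap: 0.0104
grip_force: 97.8
```

Call:
servo_tool:
  increments:
    - {"grip": 1, "z": 0.6, "x": 0, "y": 0, "roll": 0}
    - {"grip": 1, "z": 0.4, "x": 0, "y": 0, "roll": 0}
    - {"grip": 1, "z": 0, "x": 0, "y": 0, "roll": 0}

```text
clock: 15.42
tcp_pos: [0.5005, -0.1247, 0.0825]
orientation: [-0.0, -0.019, 1.0, -0.0]
wrist_force: [-0.8, -0.4, -0.2]
finger_gap: 0.0102
grip_force: 97.8
```

Call:
servo_tool:
  increments:
    - {"grip": 1, "z": 0, "x": 1, "y": 0, "roll": 0}
    - {"grip": 1, "z": 0, "x": 1, "y": 0, "roll": 0}
    - {"grip": 1, "z": 0, "x": 0.5, "y": 0, "roll": 0}
    - {"grip": 1, "z": 0, "x": 0.5, "y": 0, "roll": 0}
    - {"grip": 1, "z": 0, "x": 0, "y": 0, "roll": 0}

```text
clock: 15.83
tcp_pos: [0.4978, -0.1249, 0.0827]
orientation: [0.0, -0.019, 1.0, -0.0]
wrist_force: [1.4, -0.6, -0.7]
finger_gap: 0.0102
grip_force: 97.7
```

Call:
servo_tool:
  increments:
    - {"grip": 1, "z": 0, "x": 0.5, "y": 0, "roll": 0}
    - {"grip": 1, "z": 0, "x": 0.5, "y": 0, "roll": 0}
    - {"grip": 1, "z": 0, "x": 0, "y": 0, "roll": 0}

```text
clock: 16.08
tcp_pos: [0.4972, -0.125, 0.0828]
orientation: [0.001, -0.019, 1.0, -0.0]
wrist_force: [1.6, 0.8, -0.7]
finger_gap: 0.0099
grip_force: 97.7
```

Call:
servo_tool:
  increments:
    - {"grip": 1, "z": 0, "x": 0.5, "y": 0, "roll": 0}
    - {"grip": 1, "z": 0, "x": 0.5, "y": 0, "roll": 0}
    - {"grip": 1, "z": 0, "x": 0.5, "y": 0, "roll": 0}
    - {"grip": 1, "z": 0, "x": 0, "y": 0, "roll": 0}

```text
clock: 16.42
tcp_pos: [0.4964, -0.1251, 0.083]
orientation: [0.001, -0.019, 1.0, -0.0]
wrist_force: [4.7, -0.1, -1.0]
finger_gap: 0.0103
grip_force: 97.6
```

Call:
servo_tool:
  increments:
    - {"grip": 1, "z": 0, "x": 0.5, "y": 0, "roll": 0}
    - {"grip": 1, "z": 0, "x": 0.5, "y": 0, "roll": 0}
    - {"grip": 1, "z": 0, "x": 0, "y": 0, "roll": 0}

```text
clock: 16.67
tcp_pos: [0.4961, -0.1252, 0.0833]
orientation: [0.002, -0.02, 1.0, -0.0]
wrist_force: [6.6, 0.0, -2.3]
finger_gap: 0.0103
grip_force: 97.6
```

Call:
servo_tool:
  increments:
    - {"grip": 1, "z": 0.4, "x": 0.5, "y": 0, "roll": 0}
    - {"grip": 1, "z": 0.4, "x": 0.5, "y": 0, "roll": 0}
    - {"grip": 1, "z": 0, "x": 0.5, "y": 0, "roll": 0}
    - {"grip": 1, "z": 0, "x": 0, "y": 0, "roll": 0}

```text
clock: 17.0
tcp_pos: [0.4955, -0.1254, 0.0828]
orientation: [0.003, -0.02, 1.0, -0.0]
wrist_force: [8.4, 1.1, -1.6]
finger_gap: 0.0101
grip_force: 97.6
```

Call:
servo_tool:
  increments:
    - {"grip": 1, "z": 0, "x": 0.5, "y": 0, "roll": 0}
    - {"grip": 1, "z": 0.2, "x": 0.5, "y": 0, "roll": 0}
    - {"grip": 1, "z": 0, "x": 0, "y": 0, "roll": 0}

```text
clock: 17.25
tcp_pos: [0.4948, -0.1256, 0.0827]
orientation: [0.003, -0.02, 1.0, -0.0]
wrist_force: [8.3, 0.7, -3.1]
finger_gap: 0.0099
grip_force: 97.6
```

Call:
servo_tool:
  increments:
    - {"grip": 1, "z": 0, "x": 0.5, "y": 0, "roll": 0}
    - {"grip": 1, "z": 0.2, "x": 0.5, "y": 0, "roll": 0}
    - {"grip": 1, "z": 0, "x": 0, "y": 0, "roll": 0}

```text
clock: 17.5
tcp_pos: [0.4906, -0.1253, 0.0816]
orientation: [0.0, -0.019, 1.0, -0.0]
wrist_force: [-0.6, 0.7, -1.0]
finger_gap: 0.0102
grip_force: 97.8
```

Call:
servo_tool:
  increments:
    - {"grip": 1, "z": -0.5, "x": 1, "y": 0, "roll": 0}
    - {"grip": 1, "z": 0, "x": 1, "y": 0, "roll": 0}
    - {"grip": 1, "z": 0, "x": 1.5, "y": 0, "roll": 0}
    - {"grip": 1, "z": 0, "x": 1.5, "y": 0, "roll": 0}
    - {"grip": 1, "z": 0, "x": 0, "y": 0, "roll": 0}

```text
clock: 17.92
tcp_pos: [0.4847, -0.1252, 0.0817]
orientation: [-0.001, -0.019, 1.0, 0.0]
wrist_force: [0.2, -0.6, -1.1]
finger_gap: 0.0103
grip_force: 97.8
```

```bash
cat > ring.py <<'E'
from h import *
S=cam('scene')
def warp(f):
    im=cv2.imread(f)
    ps=[(-.06,-.03),(.02,-.03),(.02,.03),(-.06,.03)]; a=np.radians(2.2); P=np.array([.5912,-.1212])
    c=[proj(S,[*(P+[x*np.cos(a)-y*np.sin(a),x*np.sin(a)+y*np.cos(a)]),.0665]) for x,y in ps]
    H=cv2.getPerspectiveTransform(np.float32(c),np.float32([[(x+.06)*1000,(y+.03)*1000] for x,y in ps]))
    return cv2.cvtColor(cv2.warpPerspective(im,H,(80,60),flags=cv2.INTER_CUBIC),cv2.COLOR_BGR2GRAY)
def prof(f):
    g=warp(f); np.set_printoptions(linewidth=200)
    print(f,'x from post, min/mean grey, |y|<10:')
    for x in range(0,80,3): print(x-60,int(g[21:40,x:x+3].min()),int(g[21:40,x:x+3].mean()),end=' | ')
    print()
E
python3 - <<'E'
from ring import *
st=env.get_state(); print(st['tcp_pos'],st['wrist_force'])
snap('scene','s5.png'); prof('pics/s0.png'); prof('pics/s4.png'); prof('pics/s5.png')
E
```

```text
[ 0.48473362 -0.12516861  0.0816845 ] [ 0.16173859 -0.57352385 -1.06236805]
pics/s0.png x from post, min/mean grey, |y|<10:
-60 159 161 | -57 164 166 | -54 165 167 | -51 166 172 | -48 177 183 | -45 187 189 | -42 189 190 | -39 189 190 | -36 189 189 | -33 188 189 | -30 188 189 | -27 189 189 | -24 185 187 | -21 165 175 | -18 128 145 | -15 110 123 | -12 108 134 | -9 115 144 | -6 106 139 | -3 98 134 | 0 93 129 | 3 88 120 | 6 95 117 | 9 130 146 | 12 168 177 | 15 185 187 | 18 179 185 | 
pics/s4.png x from post, min/mean grey, |y|<10:
-60 150 162 | -57 157 168 | -54 165 170 | -51 168 175 | -48 180 186 | -45 190 191 | -42 191 192 | -39 191 192 | -36 191 192 | -33 191 192 | -30 191 192 | -27 191 192 | -24 188 190 | -21 166 178 | -18 131 148 | -15 112 125 | -12 110 137 | -9 117 146 | -6 108 142 | -3 98 137 | 0 95 132 | 3 91 122 | 6 97 119 | 9 132 149 | 12 170 180 | 15 189 190 | 18 183 188 | 
pics/s5.png x from post, min/mean grey, |y|<10:
-60 122 150 | -57 132 158 | -54 139 161 | -51 130 164 | -48 128 169 | -45 130 171 | -42 120 168 | -39 118 166 | -36 120 161 | -33 96 138 | -30 87 112 | -27 96 121 | -24 115 149 | -21 114 159 | -18 107 156 | -15 107 157 | -12 116 159 | -9 123 152 | -6 128 147 | -3 138 150 | 0 128 149 | 3 118 143 | 6 117 144 | 9 136 165 | 12 171 184 | 15 188 190 | 18 182 188 |
```

The ring came free and is following the pin, about 14 mm so far. Drawing on another 10 mm.

Call:
servo_tool:
  increments:
    - {"grip": 1, "z": 0, "x": 2, "y": 0, "roll": 0}
    - {"grip": 1, "z": 0, "x": 2, "y": 0, "roll": 0}
    - {"grip": 1, "z": 0, "x": 2, "y": 0, "roll": 0}
    - {"grip": 1, "z": 0, "x": 2, "y": 0, "roll": 0}
    - {"grip": 1, "z": 0, "x": 1, "y": 0, "roll": 0}

```text
clock: 18.38
tcp_pos: [0.4762, -0.1256, 0.0819]
orientation: [-0.0, -0.019, 1.0, 0.0]
wrist_force: [0.2, 0.4, -0.6]
finger_gap: 0.0103
grip_force: 97.8
```

Call:
servo_tool:
  increments:
    - {"grip": 1, "z": 0, "x": 1, "y": 0, "roll": 0}
    - {"grip": 1, "z": 0, "x": 0, "y": 0, "roll": 0}
    - {"grip": 1, "z": 0, "x": -1, "y": 0, "roll": 0}
    - {"grip": 1, "z": 0, "x": 0, "y": 0, "roll": 0}

```text
clock: 18.72
tcp_pos: [0.4769, -0.1257, 0.082]
orientation: [0.0, -0.019, 1.0, -0.0]
wrist_force: [-0.8, -0.0, -1.6]
finger_gap: 0.0099
grip_force: 97.8
```

Run:
```python
from ring import *
st=env.get_state(); print(st['tcp_pos'],st['wrist_force'],yaw(st))
snap('scene','s6.png'); prof('pics/s6.png')
```

```text
[ 0.47690602 -0.12574737  0.0819771 ] [-0.7730888  -0.03622881 -1.56988467] -177.78659043698138
pics/s6.png x from post, min/mean grey, |y|<10:
-60 134 155 | -57 132 157 | -54 135 156 | -51 125 159 | -48 118 162 | -45 112 157 | -42 94 133 | -39 87 108 | -36 95 120 | -33 121 147 | -30 116 154 | -27 106 152 | -24 109 157 | -21 121 166 | -18 125 169 | -15 131 172 | -12 156 176 | -9 158 171 | -6 152 162 | -3 142 156 | 0 129 150 | 3 118 143 | 6 118 143 | 9 135 164 | 12 172 184 | 15 188 190 | 18 182 187 |
```

Call:
servo_tool:
  increments:
    - {"grip": 1, "z": -3, "x": 0, "y": 0, "roll": 0}
    - {"grip": 1, "z": -6, "x": 0, "y": 0, "roll": 0}
    - {"grip": 1, "z": -20, "x": 0, "y": 0, "roll": 0}
    - {"grip": 1, "z": -21, "x": 0, "y": 0, "roll": 0}
    - {"grip": 1, "z": 0, "x": 0, "y": 0, "roll": 0}

```text
clock: 19.18
tcp_pos: [0.479, -0.1267, 0.136]
orientation: [0.003, -0.019, 1.0, -0.001]
wrist_force: [1.3, -0.9, -0.8]
finger_gap: 0.0104
grip_force: 97.8
```

Run:
```python
from ring import *
st=env.get_state(); print(st['tcp_pos'],st['wrist_force'],yaw(st))
snap('scene','s7.png'); prof('pics/s7.png')
st['orientation']=np.array(st['orientation']); 
import h
y=h.yaw; h.yaw=lambda s:y(s)%360
h.plan([.5598,.1559,.130],162.75,10)
```

```text
[ 0.47900162 -0.1266529   0.13604673] [ 1.27146708 -0.8512099  -0.80624851] -177.7783977997613
pics/s7.png x from post, min/mean grey, |y|<10:
-60 151 163 | -57 158 168 | -54 165 169 | -51 167 175 | -48 180 185 | -45 172 181 | -42 134 152 | -39 114 122 | -36 112 136 | -33 120 161 | -30 115 162 | -27 108 154 | -24 110 158 | -21 122 167 | -18 125 169 | -15 132 173 | -12 157 177 | -9 160 172 | -6 152 163 | -3 141 156 | 0 130 151 | 3 121 144 | 6 120 144 | 9 136 165 | 12 171 185 | 15 189 191 | 18 182 188 | 
from [ 0.4784 -0.1265  0.1344] 182.22 roll/row 1.95
1 {'x': np.float64(-9.2), 'y': np.float64(27.9), 'z': np.float64(0.4)}
2 {'x': np.float64(-8.3), 'y': np.float64(28.2), 'z': np.float64(0.4)}
3 {'x': np.float64(-7.3), 'y': np.float64(28.5), 'z': np.float64(0.4)}
4 {'x': np.float64(-6.3), 'y': np.float64(28.7), 'z': np.float64(0.4)}
5 {'x': np.float64(-5.4), 'y': np.float64(28.9), 'z': np.float64(0.4)}
6 {'x': np.float64(-4.4), 'y': np.float64(29.1), 'z': np.float64(0.4)}
7 {'x': np.float64(-3.4), 'y': np.float64(29.2), 'z': np.float64(0.4)}
8 {'x': np.float64(-2.4), 'y': np.float64(29.3), 'z': np.float64(0.4)}
9 {'x': np.float64(-1.4), 'y': np.float64(29.4), 'z': np.float64(0.4)}
10 {'x': np.float64(-0.4), 'y': np.float64(29.4), 'z': np.float64(0.4)}
```

Call:
servo_tool:
  increments:
    - {"grip": 1, "z": 0, "x": -9, "y": 28, "roll": 2}
    - {"grip": 1, "z": 0, "x": -8, "y": 28, "roll": 2}
    - {"grip": 1, "z": 0, "x": -7, "y": 28.5, "roll": 2}
    - {"grip": 1, "z": 0, "x": -6, "y": 28.5, "roll": 2}
    - {"grip": 1, "z": 0, "x": -5.5, "y": 29, "roll": 2}

```text
clock: 19.65
tcp_pos: [0.5162, 0.0166, 0.1312]
orientation: [-0.001, 0.069, 0.998, -0.0]
wrist_force: [0.8, 0.0, -1.1]
finger_gap: 0.0104
grip_force: 97.9
```

Call:
servo_tool:
  increments:
    - {"grip": 1, "z": 0, "x": -4.5, "y": 29, "roll": 2}
    - {"grip": 1, "z": 0, "x": -3.5, "y": 29, "roll": 2}
    - {"grip": 1, "z": 0, "x": -2.5, "y": 29, "roll": 2}
    - {"grip": 1, "z": 0, "x": -1.5, "y": 29, "roll": 2}
    - {"grip": 1, "z": 0, "x": 0, "y": 29, "roll": 1.5}

```text
clock: 20.07
tcp_pos: [0.5577, 0.1565, 0.131]
orientation: [-0.001, 0.151, 0.989, -0.0]
wrist_force: [0.2, -1.3, -0.5]
finger_gap: 0.0103
grip_force: 97.8
```

Call:
servo_tool:
  increments:
    - {"grip": 1, "z": 0, "x": 0, "y": 0, "roll": 0}
    - {"grip": 1, "z": 0, "x": 0, "y": 0, "roll": 0}
    - {"grip": 1, "z": 0, "x": 0, "y": 0, "roll": 0}

```text
clock: 20.32
tcp_pos: [0.5572, 0.1548, 0.131]
orientation: [-0.001, 0.15, 0.989, -0.0]
wrist_force: [0.3, -0.2, -1.6]
finger_gap: 0.0102
grip_force: 97.9
```

Run:
```python
from h import *
st=env.get_state(); print(st['tcp_pos'],st['wrist_force'],yaw(st))
a=np.radians(yaw(st)); d=np.array([.5598,.1559])-st['tcp_pos'][:2]; print('tool dx dy mm',1000*(np.cos(a)*d[0]+np.sin(a)*d[1]),1000*(np.sin(a)*d[0]-np.cos(a)*d[1]))
```

```text
[0.55718086 0.15476522 0.13102707] [ 0.25343831 -0.17621486 -1.56403236] 162.75744037841778
tool dx dy mm -2.1650589298264475 1.8601406071856548
```

Correct (-2.2, +1.9) and come down 85 mm, then check alignment before entering the notches.

Call:
servo_tool:
  increments:
    - {"grip": 1, "z": 0, "x": -2.2, "y": 1.9, "roll": 0}
    - {"grip": 1, "z": 20, "x": 0, "y": 0, "roll": 0}
    - {"grip": 1, "z": 25, "x": 0, "y": 0, "roll": 0}
    - {"grip": 1, "z": 20, "x": 0, "y": 0, "roll": 0}
    - {"grip": 1, "z": 10, "x": 0, "y": 0, "roll": 0}

```text
clock: 20.73
tcp_pos: [0.5589, 0.1547, 0.0544]
orientation: [-0.002, 0.151, 0.989, -0.001]
wrist_force: [-0.0, 0.5, -0.7]
finger_gap: 0.0104
grip_force: 97.9
```

Call:
servo_tool:
  increments:
    - {"grip": 1, "z": 0, "x": 0, "y": 0, "roll": 0}
    - {"grip": 1, "z": 0, "x": 0, "y": 0, "roll": 0}
    - {"grip": 1, "z": 0, "x": 0, "y": 0, "roll": 0}

```text
clock: 20.98
tcp_pos: [0.5617, 0.1558, 0.0581]
orientation: [0.001, 0.151, 0.989, 0.0]
wrist_force: [0.5, -0.1, -0.0]
finger_gap: 0.0102
grip_force: 97.9
```

Run:
```python
from h import *
st=env.get_state(); print(st['tcp_pos'],st['wrist_force'],yaw(st))
a=np.radians(yaw(st)); d=np.array([.5598,.1559])-st['tcp_pos'][:2]; print('tool dx dy mm',1000*(np.cos(a)*d[0]+np.sin(a)*d[1]),1000*(np.sin(a)*d[0]-np.cos(a)*d[1]))
```

```text
[0.56165186 0.15584413 0.05813711] [ 0.50021369 -0.07012463 -0.02922495] 162.67592877956304
tool dx dy mm 1.784492841989391 -0.49810417900152
```

Call:
servo_tool:
  increments:
    - {"grip": 1, "z": 8, "x": 1.2, "y": -0.4, "roll": 0}
    - {"grip": 1, "z": 8, "x": 0, "y": 0, "roll": 0}
    - {"grip": 1, "z": 6, "x": 0, "y": 0, "roll": 0}
    - {"grip": 1, "z": 0, "x": 0, "y": 0, "roll": 0}
    - {"grip": 1, "z": 0, "x": 0, "y": 0, "roll": 0}

```text
clock: 21.4
tcp_pos: [0.5587, 0.1561, 0.0342]
orientation: [-0.001, 0.15, 0.989, -0.0]
wrist_force: [-0.5, -0.1, -1.0]
finger_gap: 0.0101
grip_force: 97.9
```

Call:
servo_tool:
  increments:
    - {"grip": 1, "z": 2, "x": 0, "y": 0, "roll": 0}
    - {"grip": 1, "z": 2, "x": 0, "y": 0, "roll": 0}
    - {"grip": 1, "z": 1, "x": 0, "y": 0, "roll": 0}
    - {"grip": 1, "z": 0, "x": 0, "y": 0, "roll": 0}
    - {"grip": 1, "z": 0, "x": 0, "y": 0, "roll": 0}

```text
clock: 21.82
tcp_pos: [0.5594, 0.1561, 0.0299]
orientation: [0.0, 0.15, 0.989, -0.0]
wrist_force: [-0.4, 0.1, -1.4]
finger_gap: 0.0103
grip_force: 97.9
```

Call:
servo_tool:
  increments:
    - {"grip": 1, "z": 0.7, "x": 0, "y": 0, "roll": 0}
    - {"grip": 1, "z": 0.5, "x": 0, "y": 0, "roll": 0}
    - {"grip": 1, "z": 0, "x": 0, "y": 0, "roll": 0}
    - {"grip": 1, "z": 0, "x": 0, "y": 0, "roll": 0}

```text
clock: 22.15
tcp_pos: [0.5593, 0.1561, 0.0287]
orientation: [0.0, 0.15, 0.989, -0.0]
wrist_force: [0.3, -0.9, -0.4]
finger_gap: 0.0106
grip_force: 97.9
```

Call:
servo_tool:
  increments:
    - {"grip": 1, "z": 0.5, "x": 0, "y": 0, "roll": 0}
    - {"grip": 1, "z": 0, "x": 0, "y": 0, "roll": 0}
    - {"grip": 1, "z": 0, "x": 0, "y": 0, "roll": 0}

```text
clock: 22.4
tcp_pos: [0.5595, 0.1561, 0.0282]
orientation: [0.0, 0.15, 0.989, 0.0]
wrist_force: [-1.0, 0.4, 0.1]
finger_gap: 0.0102
grip_force: 98.1
```

Call:
servo_tool:
  increments:
    - {"grip": 0.8, "z": 0.3, "x": 0, "y": 0, "roll": 0}
    - {"grip": 0.7, "z": 0, "x": 0, "y": 0, "roll": 0}
    - {"grip": 0.4, "z": 0, "x": 0, "y": 0, "roll": 0}
    - {"grip": 0, "z": 0, "x": 0, "y": 0, "roll": 0}
    - {"grip": 0, "z": 0, "x": 0, "y": 0, "roll": 0}

```text
clock: 22.82
tcp_pos: [0.5594, 0.1561, 0.0279]
orientation: [0.0, 0.15, 0.989, -0.0]
wrist_force: [0.7, -0.6, -0.3]
finger_gap: 0.0612
grip_force: 0.0
```

Call:
servo_tool:
  increments:
    - {"grip": 0, "z": 0, "x": 0, "y": 0, "roll": 0}
    - {"grip": 0, "z": 0, "x": 0, "y": 0, "roll": 0}
    - {"grip": 0, "z": -10, "x": 0, "y": 0, "roll": 0}
    - {"grip": 0, "z": -30, "x": 0, "y": 0, "roll": 0}
    - {"grip": 0, "z": -40, "x": 0, "y": 0, "roll": 0}

```text
clock: 23.23
tcp_pos: [0.5566, 0.1557, 0.1061]
orientation: [-0.003, 0.15, 0.989, -0.001]
wrist_force: [1.3, 0.0, -0.0]
finger_gap: 0.0854
grip_force: 0.0
```

Call:
servo_tool:
  increments:
    - {"grip": 0, "z": -40, "x": 5, "y": 0, "roll": 0}
    - {"grip": 0, "z": -40, "x": 5, "y": 0, "roll": 0}
    - {"grip": 0, "z": -10, "x": 0, "y": 0, "roll": 0}
    - {"grip": 0, "z": 0, "x": 0, "y": 0, "roll": 0}
    - {"grip": 0, "z": 0, "x": 0, "y": 0, "roll": 0}

```text
clock: 23.65
tcp_pos: [0.5503, 0.1592, 0.1989]
orientation: [0.001, 0.15, 0.989, 0.0]
wrist_force: [-0.2, 0.6, -0.1]
finger_gap: 0.0854
grip_force: 0.0
```

Run:
```python
from ring import *
st=env.get_state(); print(st['tcp_pos'],yaw(st),st['clock'],st['finger_gap'])
w=snap('wrist','w9.png'); s=snap('scene','s9.png'); prof('pics/s9.png')
a=cv2.resize(w[:480,:],(533,400)); b=cv2.resize(s[230:330,250:316],(264,400),interpolation=cv2.INTER_CUBIC)
cv2.imwrite('pics/c9.png',np.hstack([a,b])[:,:,::-1])
```

```text
[0.55031134 0.15920749 0.1989393 ] 162.71883409780162 23.65 0.08537202858288047
pics/s9.png x from post, min/mean grey, |y|<10:
-60 161 164 | -57 166 169 | -54 167 170 | -51 169 175 | -48 180 185 | -45 172 180 | -42 134 152 | -39 115 123 | -36 114 136 | -33 121 161 | -30 116 163 | -27 107 154 | -24 109 158 | -21 122 167 | -18 126 169 | -15 131 172 | -12 156 177 | -9 159 171 | -6 153 163 | -3 141 156 | 0 129 150 | 3 120 144 | 6 119 144 | 9 136 165 | 12 172 185 | 15 189 191 | 18 183 188 |
```

View pics/c9.png

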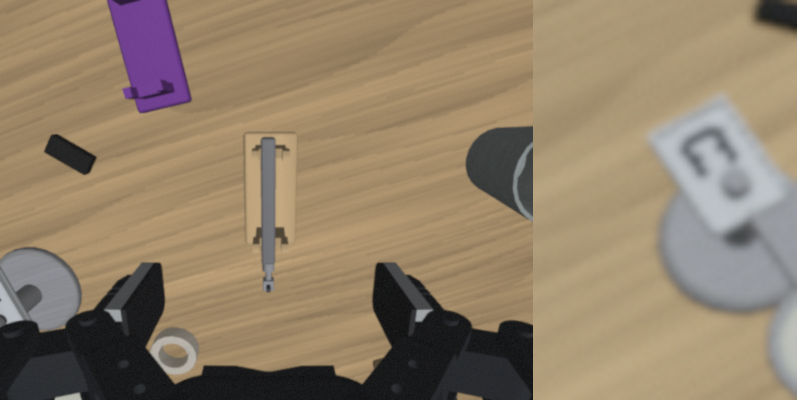

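The pick lies in both notches of the bamboo rest as before, with handle at (267,200) and hook at (267,285). The E-ring lies flat and free on the tray at (710,150), clear of the post head at (737,183).

```bash
python3 -c "
from workcell import env
print(env.hand_in())"
```

```text
the job is handed in; nothing more can be done
None
```

The job is handed in: the ring lies free on the stand's tray, clear of the post, and the pick is back in its bamboo rest; no verdict came back.

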